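# Hold the gauging probe centred in the guide hole over a gilded test tile

### The arm

A 6-joint arm with a two-finger parallel gripper is mounted at the origin on a cart in front of the work surface, level with it; the furniture and walls round the work are solid. World frame = base frame: x ahead of the robot, y to its left, z up, the work surface at z = 0. Lengths are in m, angles in rad, forces in N, time in s.
With the tool pointing down it reaches from about 0.35 to 0.725 m from the base axis. Payload 6 kg.
Tool frame: the origin (TCP) lies on the centre line of the jaws, within the pads' length; the fingertips stand 14 mm ahead of it and the grasp point (between the pads) lies 5 mm behind it; z points along the fingers, y is the direction in which the jaws open and shut (so a half turn about z gives the same grasp; the last joint's range is limited). The gripper opens to 85 mm and grips with 20 to 120 N. Pads are 22 mm wide; open, the fingers measure 114 mm over their backs; the gripper's body (76 mm by 85 mm) begins 54 mm behind the grasp point. The pads swing forward as they close: fully open they stand 13 mm farther back than shut.
Start: joints at [-0.841, 0.04, 0.085, 0, -1.615, -0.334], TCP at [0.231, -0.554, 0.245] pointing down, gripper open.
Joint ranges: [-2.56, 2.56], [-1.29, 2.01], [-1.08, 1.49], [-3.29, 1.98], [-2.81, -0.18], [-2.99, 2.99]. Speed limits (rad/s): [2.57, 2.57, 3.01, 3.14, 3.14, 3.14].

### API

Orientations are given as a unit quaternion [w, x, y, z].
In Python, from rig import env gives the robot as it stands.
- The arm moves only by the tool servo_tool, never from a script. Its argument "motion" is a list of rows, each a list of 7 numbers: the turn, a rotation vector about the tool's x, y, z in rad, then the shift along the tool's x, y, z in mm, then the closure, from 0 (fully open) to 1 (shut). A call has 1 to 8 rows; each row is the pose to reach, as a shift and turn from the pose commanded when the call began, along the tool's axes at that moment; what a row does not reach only later rows make up. A row lasts 1/12 s, in which the tool goes at most 41.7 mm and 7.16 degrees, less where a joint would pass 70% of its speed; a pose out of reach is approached as far as the arm can. A call with a gripper value outside its range is refused whole. The fingers move at their own pace and stop on an object; "newtons" is the grip in N (left out, the last holds). Time passes only in rows, so rows that repeat a pose let the fingers close. It gives the time, the measured TCP pose, the force and the opening at its end, in the units of the state.
- env.state(): the state, without advancing time (a new reading comes with each control period).
- env.capture(name): name is "scene" or "top" or "wrist"; returns a dict with "frame" (400x640x3 uint8, blue, green, red), "depth" (400x640 float32, m along the optical axis (not along the pixel's ray), 0 where there is no reading), "fx", "fy", "cx", "cy" (pixels), "distortion" ([k1, k2, p1, p2, k3] as OpenCV has them; the pictures are not rectified), "camera_from_world" (4x4, takes a point from world to camera coordinates); the wrist camera has in their place "hand_eye" (4x4, takes a point from camera to tool coordinates, whose origin is the TCP and whose axes are the flange's). Camera axes: x right, y down, z forward; pixel columns grow to the right and rows downward; lengths in m; the calibration is good to about 2 mm. A picture is of the moment at which its call begins: read the wrist's pose just before it.
- env.hand_in(): hands the job in, once; it reports no verdict.
Trained networks look in the newest picture that a camera, given by its name, has taken for a name from the list of things; names that differ only in an ending like _2 or _b are one class to them, and where a whole thing is asked for, a point or a joint stands for the part that bears it (a point fixed in the world has none). Each returns a list of dicts, best first, with "conf" (0 to 1); they miss things now and then, are a little off and sometimes report something else, mostly with a low value. They report only what shows in the picture. A call takes as long as a camera call. They do not tell look-alikes from the thing itself.
- env.cut_out(camera, name): "region" (400x640 bool, what is visible of it) and "uv" ([column, row] in pixels, amid what is visible of it).
The state is a dict: "clock": time; "qpos": joint angles; "joint_velocities": joint speeds; "joint_efforts": joint torques, N m; "tool_pos": TCP position; "ee_rot": TCP orientation; "wrist_force": force on the tool from outside, world axes, zero at the start; "wrist_torque": the same for the moment, N m; "gripper_width": finger opening in m.
Only numpy, scipy, OpenCV 4.12 (cv2) and the standard library are available. Lean on these libraries where they do the work, as an engineer would, in place of code of your own. Each camera call takes 0.05 s, during which the arm holds its last target.

### The job

Pinch the blue probe gently by its casing (neither finger may press on it with more than 20 N), lift it out of its tube and lower its stem through the guide hole of the bridge without touching the bore or anything else of the bridge. Stop with the tip about 15 mm above the gilded tile and finish there still holding the probe, motionless, upright and in the middle of the hole. Leave the gouge, the sanding block and the brush where they lie.

Things in the scene. Friction and masses are not known exactly. Their poses are not given: they have to be found in the camera images.
- probe: Cordless probe, 170 mm, 0.10 to 0.16 kg, upright and loose in the tube holder. Origin at the centre of the stem's lower end (tip), z up along it. Round steel stem, 10 mm diameter, 0 to 110 mm; above it the blue square casing, 26 x 26 mm, 110 to 170 mm, faces square to the probe's x and y. Grasp the casing from above. It takes no more than 20 N from each finger; 5 to 8 N is ample.
- probe_tip (a point): Centre of the probe's lower end (the black sensing tip); same as the probe's origin.
- probe_shoulder (a point): Point on the probe's axis where stem and casing meet, 110 mm above the tip.
- holder: Grey upright tube fixed to the bench on a black round foot (72 mm wide, 8 mm thick). Origin under its centre, z up. Tube 34 mm outside, 18 mm bore, rim 125 mm above the bench. The probe hangs in it by its shoulder, tip 15 mm above the bench, up to 2 mm off centre; the stem may touch this tube.
- bridge: Gauging bridge fixed to the bench. Origin under the centre of its grey base (110 x 130 x 8 mm), z up. Two steel pillars (16 mm) at y = -48 and +48 mm carry an aluminium plate 56 x 122 mm (x, y), 90 to 110 mm above the bench, with a vertical round through hole of 26 mm at its centre; over each pillar a screw head rises 6 mm. The gilded tile lies below the hole.
- guide_mouth (a point): Centre of the guide hole's upper mouth, on the plate's top face, 110 mm above the bench. Hole 26 mm diameter, 20 mm deep, axis vertical.
- tile_top (a point): Centre of the gilded tile's top face (40 x 40 mm), 24 mm above the bench, straight below the guide hole.
- gouge_mid: Bystander: loose gouge with wooden handle, 245 mm long, lying between the two stations. Origin under its centre, length along its y.
- sanding_block: Bystander: loose brown block 65 x 101 x 32 mm. Origin under its centre.
- brush: Bystander: loose flat brush, 58 x 204 x 14 mm. Origin under its centre, length along its y.
Things that resemble listed ones, but are neither listed nor needed, are in the scene too. What is shaped like the probe but red is not meant.

How it is judged:
On the way, in this order (a step that is already met when the one before it is completed fails the run):
1. the probe is lifted clear of its tube, held by the fingers (height (world z) of probe_tip above 0.128 m and contact force between probe and the fingers above 0.5 N and contact force between probe and holder below 0.05 N), for 0.2 s.
2. the tip is inside the guide hole (z of probe_tip in the frame of guide_mouth below -0.003 m and horizontal distance between probe_tip and guide_mouth below 0.009 m), for 0.2 s.
At the end, for the whole second after the job is handed in: The probe is held by the fingers alone, still (under 10 mm/s) and upright within 4 degrees, its stem through the guide hole: tip within 4 mm and shoulder within 6 mm of the hole's axis, tip 8 to 22 mm above the gilded tile, touching neither bridge nor tube (horizontal distance between probe_tip and guide_mouth below 0.004 m and horizontal distance between probe_shoulder and guide_mouth below 0.006 m and angle between probe's own z axis and vertical below 0.07 rad and z of probe_tip in the frame of tile_top between 0.008 and 0.022 m and contact force between probe and bridge below 0.05 N and contact force between probe and holder below 0.05 N and contact force between probe and the fingers above 0.5 N and linear speed of probe below 0.01 m/s); the arm keeps its last pose, push and grip.
It fails at once if the probe touches the bridge (bore, plate, pillars, base or tile) (contact force between probe and bridge above 0.2 N).
It fails at once if the probe's casing is squeezed too hard: over about 20 N from each finger, 42 N in all (contact force between probe and the fingers above 42 N).
It fails at once if the gouge, sanding block or brush is moved by more than 15 mm (distance of any of gouge_mid, sanding_block, brush from where it was at the start of the episode above 0.015 m).
It also fails if it takes over 45 s, if anything falls off the work surface, if the arm or the gripper's body presses on something with over 40 N, if the wrist force passes 120 N, or if a joint passes its speed limit or range.

## Working session

There is one attempt and no reset: what is moved stays moved. The work goes in short steps, Python scripts to look and compute and a tool call to move; the robot and the scene stay as the last step left them, time stands still between calls to the robot, and variables do not carry over. Pictures are saved under pics/ and viewed, and the job is handed in when it is done.

Besides the shell and the picture viewer there is one more tool, called after "Call:" as a command line: name --pt "numbers of a row" for each row, then --argument value for the rest. servo_tool: Moves the arm, as the interface text tells. Its arguments: {"type":"object","properties":{"motion":{"type":"array","items":{"type":"array","items":{"type":"number"}}},"newtons":{"type":"number"}},"required":["motion"]}

```bash
ls; mkdir -p pics; cat > h.py <<'E'
import numpy as np, cv2
from rig import env
def cap(n):
    c=env.capture(n); return c
def K(c): return np.array([[c['fx'],0,c['cx']],[0,c['fy'],c['cy']],[0,0,1]])
E
python3 - <<'E'
from h import *
s=env.state(); print(s)
for n in ['scene','top','wrist']:
    c=cap(n); cv2.imwrite(f'pics/{n}0.png',c['frame']); print(n,c['fx'],c['cx'],c['cy'],c['distortion'],c.get('camera_from_world',c.get('hand_eye')))
E
```

```text
pics
{'clock': 0.0, 'qpos': array([-8.41307189e-01,  4.08631448e-02,  8.38262924e-02, -4.58049994e-04,
       -1.61549314e+00, -3.33700739e-01]), 'joint_velocities': array([ 0.00074984,  0.00053447,  0.00139836,  0.00026906,  0.00040243,
       -0.00186578]), 'joint_efforts': array([ 1.13104801e-03, -3.68194413e+01,  3.47426748e+01,  6.93261042e+00,
       -5.21371534e-03, -1.14972224e-05]), 'tool_pos': array([ 0.23128891, -0.55331313,  0.24425937]), 'ee_rot': array([-2.42174111e-04, -1.96614827e-01,  9.80480396e-01,  8.63190836e-04]), 'wrist_force': array([-0.63560194, -0.53799476,  0.29595257]), 'wrist_torque': array([-0.03906844, -0.02976981, -0.00420882]), 'gripper_width': 0.08493708250687845}
scene 403.4694777115107 317.48674939562574 196.59778692533877 [-0.07135879  0.          0.          0.          0.        ] [[-0.81818316 -0.57482237 -0.01247221  0.50941733]
 [-0.37425361  0.54891717 -0.74741165  0.36822243]
 [ 0.43647515 -0.60685186 -0.66424413  0.59750471]
 [ 0.          0.          0.          1.        ]]
top 445.10665688052626 314.92626975824754 199.74572975970605 [-0.09286585  0.          0.          0.          0.        ] [[-2.85054704e-02 -9.99593294e-01  8.27191183e-04 -4.25509552e-02]
 [-9.97399514e-01  2.83880911e-02 -6.62444402e-02  6.67165990e-01]
 [ 6.61940158e-02 -2.71336901e-03 -9.97803082e-01  9.26467357e-01]
 [ 0.00000000e+00  0.00000000e+00  0.00000000e+00  1.00000000e+00]]
wrist 321.6660242502633 318.96738386892144 205.63574530017846 [0.02121894 0.         0.         0.         0.        ] [[ 2.23268346e-04 -9.47822414e-01 -3.18798716e-01  8.10095500e-02]
 [ 9.99999809e-01  2.78032985e-05  6.17680384e-04 -4.94210222e-04]
 [-5.76587657e-04 -3.18798793e-01  9.47822239e-01 -1.28218505e-01]
 [ 0.00000000e+00  0.00000000e+00  0.00000000e+00  1.00000000e+00]]
```

View pics/scene0.png

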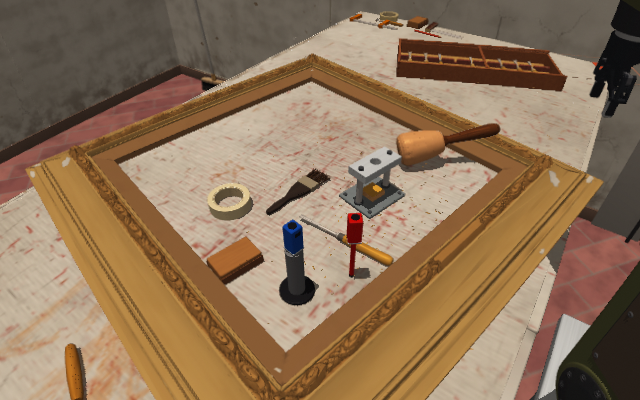

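View pics/top0.png

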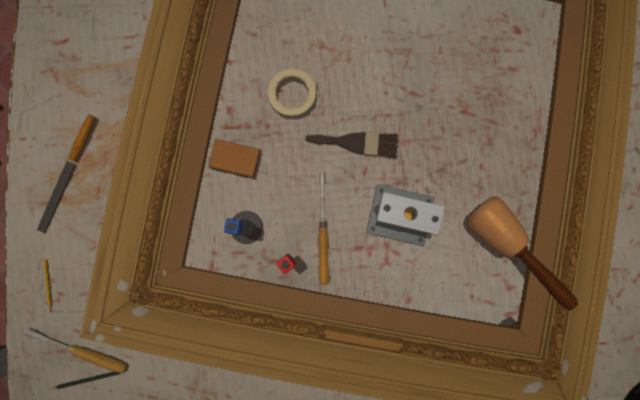

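View pics/wrist0.png

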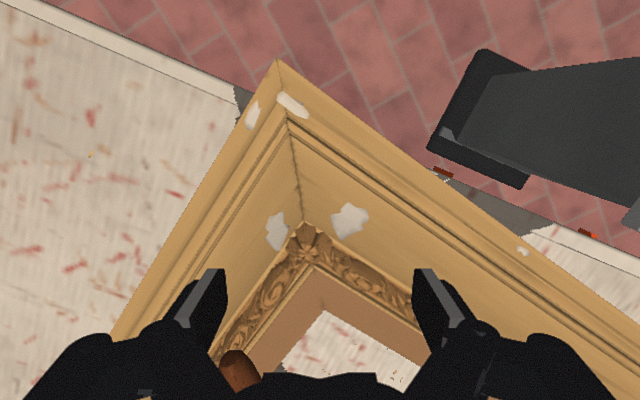

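The blue probe stands in the grey tube at scene (293,237) / top (234,226). The red look-alike at scene (355,228) / top (286,264) is not meant because it is red and not in a tube. The bridge is at top (411,214) / scene (375,180), and the mallet at top (497,228) is close to it. Next I'll measure and confirm with an enlarged crop.

```bash
cat >> h.py <<'E'
def pts(c,mask,Twc=None):
    """world points of masked pixels"""
    v,u=np.nonzero(mask&(c['depth']>0)); d=c['depth'][v,u]
    n=cv2.undistortPoints(np.stack([u,v],1).astype(float)[:,None],K(c),np.array(c['distortion']))[:,0]
    P=np.c_[n*d[:,None],d]
    if Twc is None: Twc=np.linalg.inv(c['camera_from_world'])
    return P@Twc[:3,:3].T+Twc[:3,3]
def wristT(s,c):
    from scipy.spatial.transform import Rotation as R
    q=s['ee_rot']; T=np.eye(4); T[:3,:3]=R.from_quat([q[1],q[2],q[3],q[0]]).as_matrix(); T[:3,3]=s['tool_pos']
    return T@c['hand_eye']
def rays(c,uv,Twc=None):
    n=cv2.undistortPoints(np.array(uv,float).reshape(-1,1,2),K(c),np.array(c['distortion']))[:,0]
    if Twc is None: Twc=np.linalg.inv(c['camera_from_world'])
    return Twc[:3,3],np.c_[n,np.ones(len(n))]@Twc[:3,:3].T
def atz(c,uv,z,Twc=None):
    o,d=rays(c,uv,Twc); return o+d*((z-o[2])/d[:,2:3])
E
python3 - <<'E'
from h import *
for n in ['scene','top']:
    c=cap(n)
    for name in ['probe','holder','bridge','gouge_mid','sanding_block','brush']:
        for r in env.cut_out(n,name)[:3]:
            P=pts(c,r['region'])
            zt=np.percentile(P[:,2],97)
            T=P[P[:,2]>zt-0.006]
            print(n,name,round(r['conf'],2),np.round(r['uv']),len(P),'zmax %.3f'%zt,'top ctr',T.mean(0).round(4),'min',np.percentile(P,3,axis=0).round(3),'max',np.percentile(P,97,axis=0).round(3))
    if n=='top':
        P=pts(c,np.ones((400,640),bool)); 
    np.savez(f'/tmp/{n}.npz',**c)
    f=c['frame']
    cr=f[190:300,190:460] if n=='top' else f[120:320,220:450]
    cv2.imwrite(f'pics/crop_{n}.png',cv2.resize(cr,None,fx=2.9,fy=2.9,interpolation=cv2.INTER_CUBIC))
# height map samples
c=cap('top')
full=pts(c,c['depth']>0)
for (u,v) in [(170,200),(200,200),(180,150),(150,200),(215,285),(230,300),(350,320),(500,300),(540,200),(595,200),(260,100),(497,228),(545,280)]:
    m=np.zeros((400,640),bool); m[v-2:v+3,u-2:u+3]=1; print((u,v),pts(c,m).mean(0).round(3))
E
```

```text
scene probe 0.81 [353. 233.] 607 zmax 0.173 top ctr [ 0.5389 -0.0009  0.1707] min [ 0.524 -0.017  0.016] max [0.557 0.013 0.173]
scene probe 0.57 [293. 236.] 585 zmax 0.188 top ctr [0.6089 0.0913 0.1858] min [0.597 0.049 0.067] max [0.662 0.103 0.188]
scene holder 0.56 [291. 284.] 1385 zmax 0.126 top ctr [0.604  0.0989 0.125 ] min [0.578 0.059 0.   ] max [0.642 0.123 0.126]
scene bridge 0.8 [372. 186.] 2650 zmax 0.113 top ctr [ 0.6261 -0.2409  0.1114] min [ 0.575 -0.299  0.006] max [ 0.676 -0.18   0.113]
scene gouge_mid 0.87 [369. 247.] 470 zmax 0.022 top ctr [ 0.5364 -0.0721  0.0195] min [ 0.487 -0.08   0.009] max [ 0.716 -0.064  0.022]
scene gouge_mid 0.62 [234. 257.] 1525 zmax 0.033 top ctr [0.7568 0.1145 0.0305] min [0.719 0.069 0.004] max [0.791 0.163 0.033]
scene sanding_block 0.72 [236. 256.] 1528 zmax 0.032 top ctr [0.7571 0.1134 0.0303] min [0.719 0.068 0.004] max [0.79  0.162 0.032]
scene brush 0.64 [304. 187.] 851 zmax 0.017 top ctr [ 0.7873 -0.1542  0.0139] min [ 0.76  -0.239  0.001] max [ 0.817 -0.05   0.017]
top probe 0.57 [233. 227.] 256 zmax 0.188 top ctr [0.6133 0.08
[... 558 characters left out ...]
713 -0.065  0.023]
top sanding_block 0.75 [238. 160.] 1488 zmax 0.033 top ctr [0.7608 0.1087 0.0304] min [0.724 0.059 0.007] max [0.793 0.156 0.033]
top brush 0.88 [366. 138.] 1408 zmax 0.016 top ctr [ 0.7902 -0.1573  0.0133] min [ 0.763 -0.237  0.002] max [ 0.808 -0.057  0.016]
(170, 200) [0.671 0.239 0.056]
(200, 200) [0.674 0.19  0.001]
(180, 150) [0.775 0.217 0.058]
(150, 200) [0.672 0.279 0.064]
(215, 285) [0.494 0.15  0.048]
(230, 300) [0.463 0.118 0.055]
(350, 320) [ 0.415 -0.126  0.051]
(500, 300) [ 0.435 -0.462 -0.   ]
(540, 200) [ 0.65  -0.545  0.039]
(595, 200) [ 0.646 -0.669  0.044]
(260, 100) [0.893 0.054 0.001]
(497, 228) [ 0.594 -0.424  0.092]
(545, 280) [ 0.487 -0.517  0.097]
```

View pics/crop_scene.png

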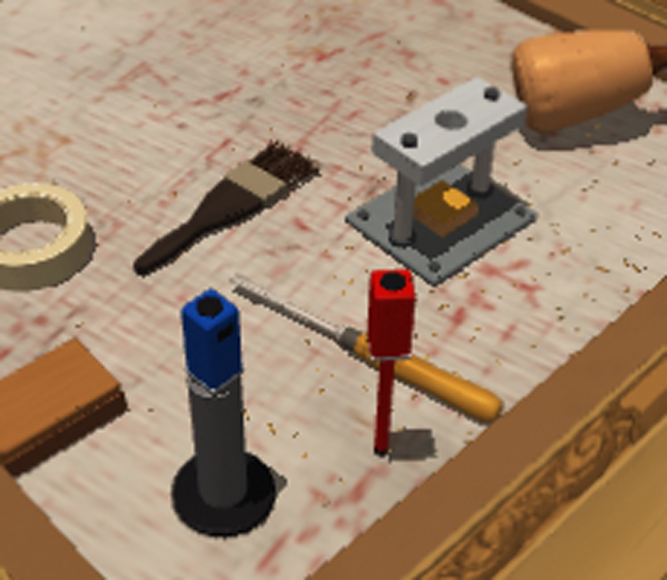

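View pics/crop_top.png

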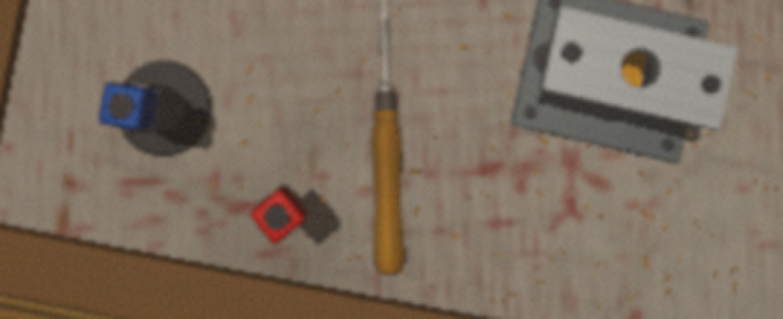

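The crops confirm it: the blue one sits in the grey tube, and the red one stands free. Now the casing's yaw and the hole's position from the top and scene cameras.

```bash
python3 - <<'E'
from h import *
for n in ['top','scene']:
    c=cap(n); f=c['frame'].astype(int)
    r=[x for x in env.cut_out(n,'probe')]
    b=(f[...,0]>f[...,2]+40)&(f[...,0]>60)
    print(n,'blue px',b.sum(),np.argwhere(b).mean(0))
    b8=cv2.morphologyEx(b.astype(np.uint8),cv2.MORPH_CLOSE,np.ones((7,7)))
    P=pts(c,b8>0); T=P[P[:,2]>0.178]
    re=cv2.minAreaRect((T[:,:2]*1000).astype(np.float32)); print('top rect mm',re,len(T),T[:,2].mean())
    br=env.cut_out(n,'bridge')[0]['region']
    Q=pts(c,br); pl=Q[(Q[:,2]>0.104)&(Q[:,2]<0.1135)]
    print('plate',cv2.minAreaRect((pl[:,:2]*1000).astype(np.float32)),np.median(pl[:,2]))
E
```

```text
top blue px 120 [226.  232.1]
top rect mm ((612.533447265625, 87.01014709472656), (24.288541793823242, 23.837478637695312), 80.39583587646484) 136 0.18495556014017941
plate ((629.40576171875, -244.9764404296875), (122.15312957763672, 56.548648834228516), 75.18647003173828) 0.10992654641305055
scene blue px 439 [237.50797267 292.1594533 ]
top rect mm ((610.0626831054688, 88.94342041015625), (26.393049240112305, 25.69190216064453), 77.57183837890625) 202 0.1848872974487428
plate ((627.1491088867188, -244.98001098632812), (124.29780578613281, 58.25485610961914), 75.42921447753906) 0.11112821730457467
```

Call:
servo_tool --pt "0 0 0.08 -33 24.5 -5 0" --pt "0 0 0.16 -66 49 -10 0" --pt "0 0 0.24 -99 73.5 -15 0" --pt "0 0 0.32 -132 98 -20 0" --pt "0 0 0.4 -165 122.5 -25 0" --pt "0 0 0.48 -198 147 -30 0" --pt "0 0 0.55 -231 171.5 -35 0" --pt "0 0 0.58 -264 196 -36 0"

```text
clock: 1.87
tool_pos: [0.4, -0.2693, 0.2827]
ee_rot: [0.001, 0.094, 0.996, -0.0]
wrist_force: [0.9, -0.0, 0.2]
gripper_width: 0.0851
```

```bash
cat >> h.py <<'E'
from scipy.spatial.transform import Rotation as R
def Rt(s=None):
    s=s or env.state(); q=s['ee_rot']; return R.from_quat([q[1],q[2],q[3],q[0]]).as_matrix()
def delta(target):
    s=env.state(); return (Rt(s).T@(np.array(target)-s['tool_pos'])*1000).round(1)
E
python3 - <<'E'
from h import *
s=env.state();print(s['tool_pos'],Rt(s).round(4),s['qpos'].round(3)); print(delta([0.612,0.087,0.28]))
E
```

```text
[ 0.39998448 -0.26929276  0.28267515] [[-9.824e-01  1.869e-01  2.100e-03]
 [ 1.869e-01  9.824e-01 -8.000e-04]
 [-2.200e-03 -4.000e-04 -1.000e+00]] [-0.173 -0.27  -0.131  0.    -1.707 -1.586]
[-141.7  389.6    2.8]
```

Call:
servo_tool --pt "0 0 0 -13 36 0 0" --pt "0 0 0 -26 72 0 0" --pt "0 0 0 -39 108 0 0" --pt "0 0 0 -52 144 0 0" --pt "0 0 0 -65 180 0 0" --pt "0 0 0 -78 216 0 0" --pt "0 0 0 -91 252 0 0" --pt "0 0 0 -104 288 0 0"

```text
clock: 2.53
tool_pos: [0.555, -0.0049, 0.2816]
ee_rot: [0.0, 0.092, 0.996, 0.0]
wrist_force: [1.0, -0.9, 0.7]
gripper_width: 0.0854
```

Call:
servo_tool --pt "0 0 0 -13 36 0 0" --pt "0 0 0 -26 72 1 0" --pt "0 0 0 -36 98 2 0" --pt "0 0 0 -38 102 3 0" --pt "0 0 0 -38 102 3 0" --pt "0 0 0 -38 102 3 0"

```text
clock: 3.03
tool_pos: [0.6103, 0.0862, 0.2781]
ee_rot: [-0.0, 0.092, 0.996, -0.0]
wrist_force: [-0.8, -0.5, -1.2]
gripper_width: 0.0853
```

```bash
python3 - <<'E'
from h import *
s=env.state();print(s['tool_pos'],s['qpos'].round(3))
c=cap('wrist'); T=wristT(s,c); cv2.imwrite('pics/w1.png',c['frame'])
f=c['frame'].astype(int); b=(f[...,0]>f[...,2]+40)&(f[...,0]>60)
P=pts(c,b,T); t=P[P[:,2]>0.175]; print(np.median(P,0),len(t)); print(cv2.minAreaRect((t[:,:2]*1000).astype(np.float32)),t[:,2].mean(), t.min(0),t.max(0))
print(Rt(s).round(4))
for r in env.cut_out('wrist','probe'): print(r['conf'],r['uv'])
E
```

```text
[0.61029386 0.08622698 0.27810371] [ 0.465  0.091  0.197  0.    -1.678 -2.22 ]
[0.60245898 0.08927737 0.18366218] 772
((611.7396240234375, 87.83492279052734), (23.991201400756836, 25.531726837158203), 78.79242706298828) 0.18382286556083516 [0.59760389 0.0741887  0.17510921] [0.62616462 0.10146093 0.18660745]
[[-9.831e-01  1.829e-01 -6.000e-04]
 [ 1.829e-01  9.831e-01 -5.000e-04]
 [ 5.000e-04 -6.000e-04 -1.000e+00]]
0.89 [321.2, 206.7]
0.74 [190.9, 135.2]
```

View pics/w1.png

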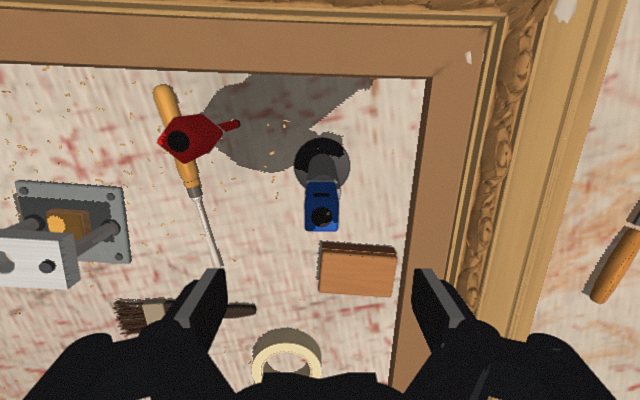

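The blue casing is at (322,205), square to the jaws. The wrist, top and scene estimates agree to about 2 mm. Before descending I'll check the closure-to-width mapping in air.

Call:
servo_tool --pt "0 0 0 -1 2 20 0.3" --pt "0 0 0 -1 2 40 0.4" --pt "0 0 0 -1 2 50 0.4" --pt "0 0 0 -1 2 55 0.4" --pt "0 0 0 -1 2 55 0.4" --pt "0 0 0 -1 2 55 0.4" --newtons 20

```text
clock: 3.63
tool_pos: [0.6119, 0.0877, 0.2245]
ee_rot: [0.001, 0.092, 0.996, 0.0]
wrist_force: [-0.9, 0.6, -0.5]
gripper_width: 0.0514
```

```bash
python3 - <<'E'
from h import *
s=env.state();print(s['tool_pos'],s['gripper_width'])
c=cap('wrist'); T=wristT(s,c); cv2.imwrite('pics/w2.png',c['frame'])
f=c['frame'].astype(int); b=(f[...,0]>f[...,2]+40)&(f[...,0]>60)
P=pts(c,b,T); t=P[P[:,2]>0.18]; print(cv2.minAreaRect((t[:,:2]*1000).astype(np.float32)),t[:,2].mean()); print(delta([.6115,.0878,.155]))
print(delta(list(cv2.minAreaRect((t[:,:2]).astype(np.float32))[0])+[.155]))
E
```

```text
[0.61190739 0.08768477 0.22450824] 0.05144818379067059
((611.6923828125, 87.8722152709961), (24.218677520751953, 25.81424903869629), 78.42667388916016) 0.18407460243991466
[ 0.7 -0.2 69.9]
[ 0.5 -0.1 69.9]
```

View pics/w2.png

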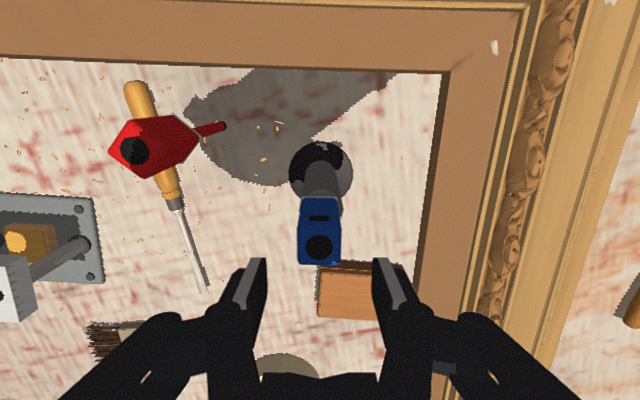

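The casing at (320,232) is midway between the fingers (about 262 and 375). Descending.

Call:
servo_tool --pt "0 0 0 0 0 20 0.4" --pt "0 0 0 0 0 40 0.4" --pt "0 0 0 0 0 58 0.4" --pt "0 0 0 0 0 68 0.45" --pt "0 0 0 0 0 70 0.5" --pt "0 0 0 0 0 70 0.55" --pt "0 0 0 0 0 70 0.57" --pt "0 0 0 0 0 70 0.59" --newtons 20

```text
clock: 4.35
tool_pos: [0.6125, 0.0884, 0.1551]
ee_rot: [0.001, 0.092, 0.996, 0.0]
wrist_force: [0.2, -0.5, 0.5]
gripper_width: 0.0349
```

Call:
servo_tool --pt "0 0 0 0 0 0 0.6" --pt "0 0 0 0 0 0 0.61" --pt "0 0 0 0 0 0 0.62" --pt "0 0 0 0 0 0 0.63" --pt "0 0 0 0 0 0 0.64" --pt "0 0 0 0 0 0 0.65" --pt "0 0 0 0 0 0 0.66" --pt "0 0 0 0 0 0 0.66" --newtons 20

```text
clock: 5.02
tool_pos: [0.6117, 0.0882, 0.1532]
ee_rot: [-0.0, 0.092, 0.996, 0.0]
wrist_force: [0.5, -0.7, -0.8]
gripper_width: 0.0288
```

```bash
python3 - <<'E'
from h import *
s=env.state();print(s['tool_pos'],s['gripper_width'],s['wrist_force'])
c=cap('wrist'); cv2.imwrite('pics/w3.png',c['frame'])
E
```

```text
[0.61171133 0.08821542 0.15324532] 0.028844856205196254 [ 0.51714687 -0.74167073 -0.80523824]
```

View pics/w3.png

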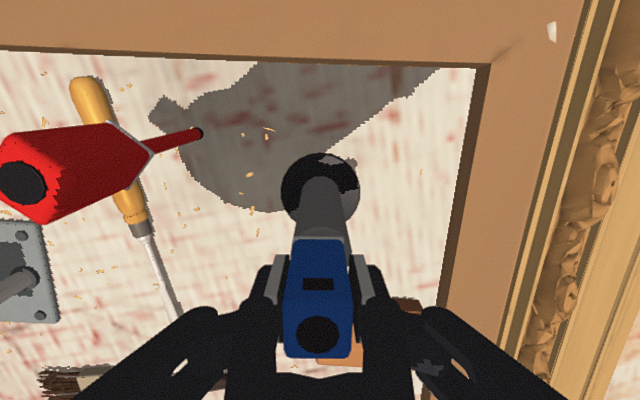

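The pads straddle the casing with about 1 mm each side, fingertips above the tube rim. Closing in fine steps.

Call:
servo_tool --pt "0 0 0 0 0 0 0.665" --pt "0 0 0 0 0 0 0.67" --pt "0 0 0 0 0 0 0.675" --pt "0 0 0 0 0 0 0.68" --pt "0 0 0 0 0 0 0.685" --pt "0 0 0 0 0 0 0.69" --pt "0 0 0 0 0 0 0.695" --pt "0 0 0 0 0 0 0.695" --newtons 20

```text
clock: 5.73
tool_pos: [0.6117, 0.0881, 0.1534]
ee_rot: [-0.0, 0.092, 0.996, -0.0]
wrist_force: [0.1, -0.2, 0.1]
gripper_width: 0.0263
```

Call:
servo_tool --pt "0 0 0 0 0 0 0.698" --pt "0 0 0 0 0 0 0.7" --pt "0 0 0 0 0 0 0.702" --pt "0 0 0 0 0 0 0.704" --pt "0 0 0 0 0 0 0.704" --newtons 20

```text
clock: 6.15
tool_pos: [0.6118, 0.0882, 0.1534]
ee_rot: [0.0, 0.092, 0.996, 0.0]
wrist_force: [-0.3, -1.6, 1.2]
gripper_width: 0.0258
```

```bash
python3 - <<'E'
from h import *
s=env.state();print(s['tool_pos'],s['gripper_width'],s['wrist_force'],.085*(1-.704))
E
```

```text
[0.61176325 0.08816739 0.15340004] 0.025843789537734335 [-0.31983029 -1.60482664  1.21991896] 0.025160000000000005
```

Call:
servo_tool --pt "0 0 0 0 0 0 0.708" --pt "0 0 0 0 0 0 0.712" --pt "0 0 0 0 0 0 0.712" --pt "0 0 0 0 0 -2 0.712" --pt "0 0 0 0 0 -5 0.712" --pt "0 0 0 0 0 -8 0.712" --pt "0 0 0 0 0 -8 0.712" --newtons 20

```text
clock: 6.73
tool_pos: [0.612, 0.0885, 0.162]
ee_rot: [0.0, 0.092, 0.996, 0.0]
wrist_force: [0.4, 0.1, -1.4]
gripper_width: 0.0258
```

```bash
python3 - <<'E'
from h import *
ws=[]
for i in range(3):
    s=env.state(); c=cap('wrist'); ws.append((s['gripper_width'],*s['wrist_force'].round(1)))
print(ws,s['tool_pos'])
cv2.imwrite('pics/w4.png',c['frame'])
c=cap('scene');cv2.imwrite('pics/s4.png',cv2.resize(c['frame'][180:320,220:420],None,fx=3.5,fy=3.5))
E
```

```text
[(0.025808279922031566, np.float64(0.4), np.float64(0.1), np.float64(-1.4)), (0.025605597620172456, np.float64(-0.2), np.float64(0.4), np.float64(-1.9)), (0.02584873273835795, np.float64(0.1), np.float64(-0.1), np.float64(-2.1))] [0.61178122 0.08841354 0.16138867]
```

View pics/w4.png

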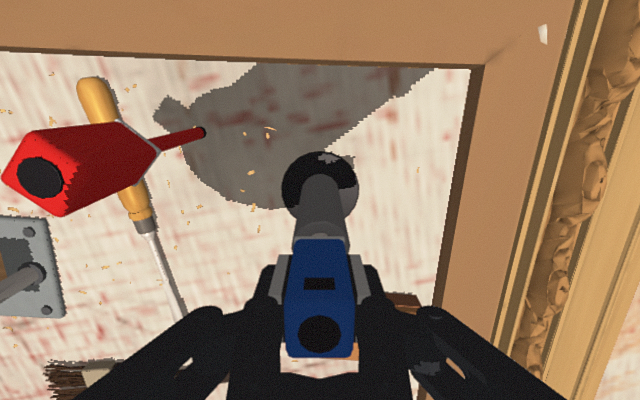

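View pics/s4.png

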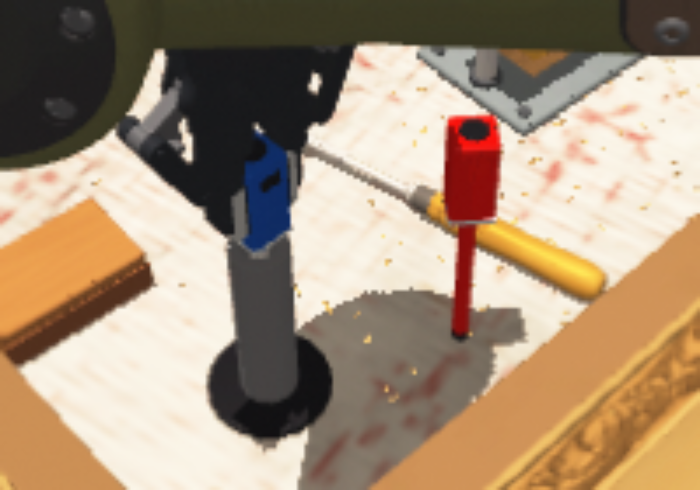

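Held: the wrist sees about -1.8 N and the casing has not slipped in the hand. Lifting straight up.

Call:
servo_tool --pt "0 0 0 0 0 -5 0.712" --pt "0 0 0 0 0 -15 0.712" --pt "0 0 0 0 0 -30 0.712" --pt "0 0 0 0 0 -45 0.712" --pt "0 0 0 0 0 -60 0.712" --pt "0 0 0 0 0 -72 0.712" --pt "0 0 0 0 0 -80 0.712" --pt "0 0 0 0 0 -80 0.712"

```text
clock: 7.6
tool_pos: [0.6124, 0.0883, 0.2441]
ee_rot: [0.002, 0.092, 0.996, 0.001]
wrist_force: [-0.5, 0.5, -1.2]
gripper_width: 0.0261
```

Call:
servo_tool --pt "0 0 0 0 0 -5 0.712" --pt "0 0 0 0 0 -15 0.712" --pt "0 0 0 0 0 -28 0.712" --pt "0 0 0 0 0 -40 0.712" --pt "0 0 0 0 0 -48 0.712" --pt "0 0 0 0 0 -50 0.712" --pt "0 0 0 0 0 -50 0.712" --pt "0 0 0 0 0 -50 0.712"

```text
clock: 8.27
tool_pos: [0.6116, 0.0883, 0.2904]
ee_rot: [-0.001, 0.092, 0.996, -0.0]
wrist_force: [-1.0, -0.3, -1.6]
gripper_width: 0.026
```

```bash
python3 - <<'E'
from h import *
s=env.state();print(s['tool_pos'],s['gripper_width'],s['wrist_force'],s['qpos'].round(2))
c=cap('wrist');cv2.imwrite('pics/w5.png',c['frame'])
c=cap('scene');cv2.imwrite('pics/s5.png',c['frame'])
E
```

```text
[0.61159859 0.08834304 0.29044367] 0.02603305920394946 [-1.0480406  -0.25812717 -1.5982695 ] [ 0.47  0.1   0.23 -0.   -1.7  -2.22]
```

View pics/w5.png

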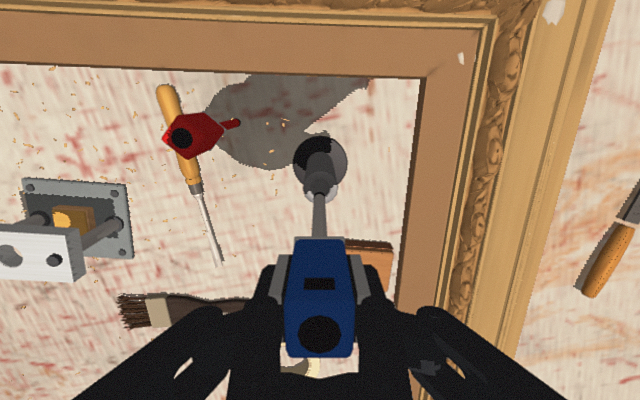

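View pics/s5.png

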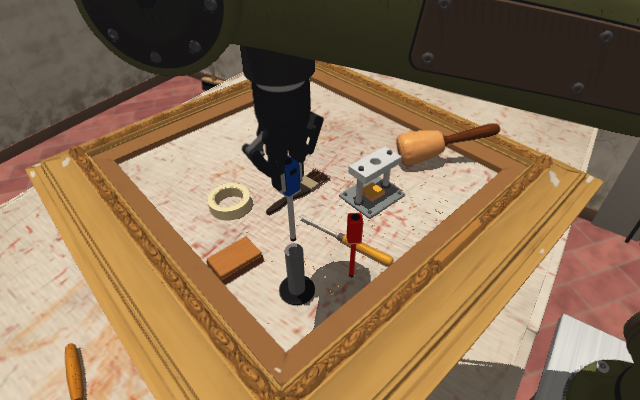

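The probe is out of the tube. The tip is at about (319,193) in the wrist view, with the rim below it. Next I'll measure the stem axis and tip in the tool frame.

```bash
cat >> h.py <<'E'
def stem(c,s,T,debug=False):
    """stem pixels in camera frame by depth: in tool coordinates"""
    H=c['hand_eye']; P=pts(c,c['depth']>0,H)  # tool coords
    return P
E
python3 - <<'E'
from h import *
s=env.state(); c=cap('wrist')
P=pts(c,c['depth']>0,c['hand_eye'])*1000
m=(abs(P[:,0])<25)&(abs(P[:,1])<15)&(P[:,2]>20)&(P[:,2]<150)
Q=P[m]
for z in range(20,150,6):
    q=Q[(Q[:,2]>=z)&(Q[:,2]<z+6)]
    if len(q): print(z,len(q),'x %.1f..%.1f'%(q[:,0].min(),q[:,0].max()),'med %.1f'%np.median(q[:,0]),'y %.1f..%.1f mid %.2f'%(q[:,1].min(),q[:,1].max(),q[:,1].mean()))
f=c['frame']; cv2.imwrite('pics/w6.png',cv2.resize(f[150:260,260:380],None,fx=5,fy=5,interpolation=cv2.INTER_NEAREST))
t=c['frame'];
c=cap('scene');cv2.imwrite('pics/s6.png',cv2.resize(c['frame'][145:265,250:340],None,fx=5,fy=5,interpolation=cv2.INTER_NEAREST))
E
```

```text
20 279 x 10.2..12.9 med 12.3 y -13.3..12.7 mid 0.04
26 14 x 12.1..12.3 med 12.2 y -11.8..11.2 mid -1.40
44 29 x 2.7..4.7 med 3.8 y -3.4..3.2 mid -0.14
50 57 x 0.3..4.5 med 3.5 y -4.7..4.6 mid -0.06
56 60 x -0.2..4.5 med 3.4 y -4.8..4.7 mid -0.04
62 51 x -0.6..4.7 med 3.6 y -5.0..4.8 mid -0.07
68 47 x -1.1..4.5 med 3.5 y -5.1..4.9 mid -0.38
74 42 x 1.0..4.5 med 3.4 y -4.6..4.4 mid -0.13
80 38 x 0.6..4.6 med 3.5 y -4.7..4.5 mid -0.01
86 40 x 0.1..4.7 med 3.6 y -4.8..4.6 mid 0.04
92 36 x -0.2..4.3 med 3.5 y -4.9..4.7 mid -0.43
98 33 x -0.6..4.4 med 3.5 y -5.1..4.8 mid 0.03
104 28 x -0.7..4.3 med 3.6 y -5.1..4.2 mid -0.26
110 28 x 1.1..4.2 med 3.6 y -4.5..4.3 mid -0.12
116 23 x 1.0..4.2 med 3.5 y -4.6..4.4 mid -0.08
122 28 x 0.6..4.5 med 3.3 y -4.7..4.5 mid 0.02
128 30 x 0.5..4.4 med 3.7 y -4.8..4.5 mid -0.47
134 15 x 1.2..4.6 med 3.5 y -4.8..4.6 mid 0.55
```

View pics/w6.png

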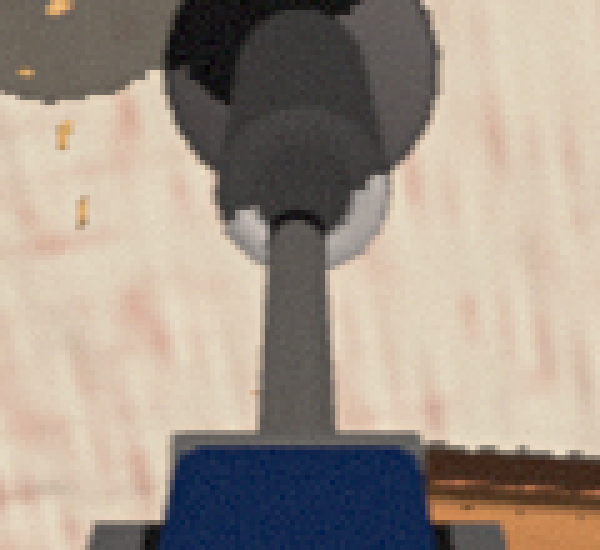

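View pics/s6.png

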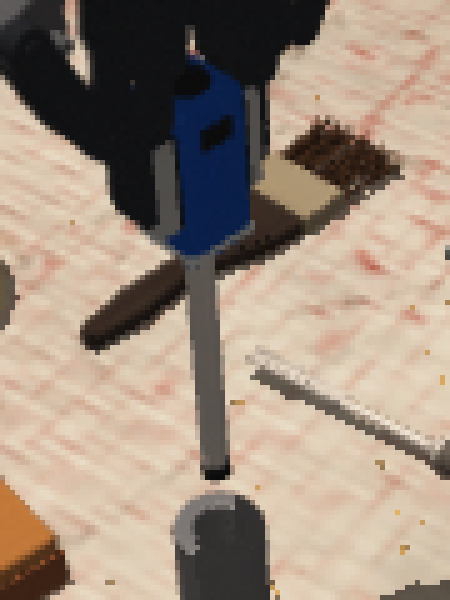

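The stem is straight and upright in the tool frame: axis at x about -0.6, y about -0.1 mm, tip about 139 mm ahead of the TCP, so tip z is about 0.152. Carrying it over towards the bridge.

Call:
servo_tool --pt "0 0 0 -1 -4 0 0.712" --pt "0 0 0 -3 -12 0 0.712" --pt "0 0 0 -6 -25 0 0.712" --pt "0 0 0 -10 -43 0 0.712" --pt "0 0 0 -15 -63 0 0.712" --pt "0 0 0 -20 -85 0 0.712" --pt "0 0 0 -25 -107 0 0.712" --pt "0 0 0 -30 -127 0 0.712"

```text
clock: 9.13
tool_pos: [0.6177, -0.0446, 0.2915]
ee_rot: [0.0, 0.092, 0.996, -0.0]
wrist_force: [0.5, -0.6, -1.7]
gripper_width: 0.0257
```

Call:
servo_tool --pt "0 0 0 -5 -20 0 0.712" --pt "0 0 0 -10 -42 0 0.712" --pt "0 0 0 -15 -64 0 0.712" --pt "0 0 0 -20 -86 0 0.712" --pt "0 0 0 -25 -106 0 0.712" --pt "0 0 0 -29 -124 0 0.712" --pt "0 0 0 -32 -136 0 0.712" --pt "0 0 0 -33 -140 0 0.712"

```text
clock: 9.8
tool_pos: [0.6243, -0.1884, 0.2911]
ee_rot: [-0.0, 0.093, 0.996, -0.0]
wrist_force: [0.1, 0.5, -1.9]
gripper_width: 0.0257
```

```bash
python3 - <<'E'
from h import *
s=env.state();print(s['tool_pos'],s['gripper_width'],s['wrist_force'].round(1),s['qpos'].round(2)); print(delta([.628,-.245,.29]))
c=cap('wrist');cv2.imwrite('pics/w7.png',c['frame'])
E
```

```text
[ 0.6242807  -0.18844422  0.29108791] 0.02567468103941143 [ 0.1  0.5 -1.9] [ 0.01  0.19  0.33  0.   -1.71 -1.77]
[-14.2 -54.9   1.1]
```

View pics/w7.png

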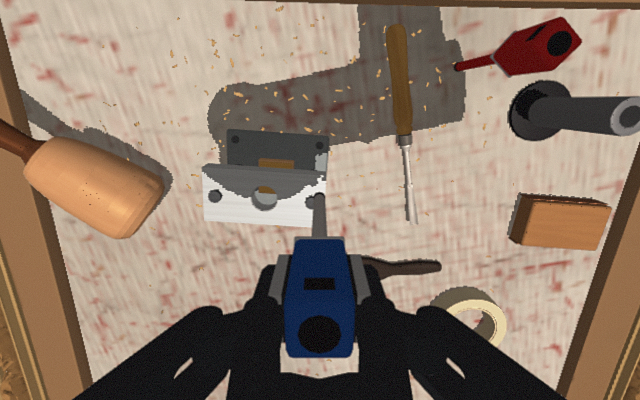

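The guide hole is at (265,194) and the stem and tip at (318,200), still short of it. I'll measure the hole mouth here from the plate mask.

```bash
cat >> h.py <<'E'
def hole(c,T,guess,zt=0.110,dz=0.005,dbg=None):
    ok=c['depth']>0
    W=np.full(c['depth'].shape+(3,),np.nan); W[ok]=pts(c,ok,T)
    pl=(abs(W[...,2]-zt)<dz)
    zz=np.nanmedian(W[pl&(np.hypot(W[...,0]-guess[0],W[...,1]-guess[1])<0.03)][:,2])
    # intersect each pixel ray with plane zz: pixels not-plate near the guess
    v,u=np.mgrid[0:400,0:640]; G=atz(c,np.stack([u.ravel(),v.ravel()],1),zz,T)[:,:2].reshape(400,640,2)
    near=np.hypot(G[...,0]-guess[0],G[...,1]-guess[1])<0.022
    h=(near&~pl).astype(np.uint8)
    # boundary pixels of hole -> plane coords
    cs,_=cv2.findContours(h,cv2.RETR_EXTERNAL,cv2.CHAIN_APPROX_NONE)
    k=max(cs,key=len)[:,0].astype(float)
    g=atz(c,k,zz,T)[:,:2]
    from scipy.optimize import least_squares
    f=lambda p: np.hypot(g[:,0]-p[0],g[:,1]-p[1])-p[2]
    r=least_squares(f,[*guess,0.013],loss='soft_l1',f_scale=0.0005)
    return zz,r.x*1000,np.sqrt(np.mean(f(r.x)**2))*1000,len(g),h,g
E
python3 - <<'E'
from h import *
s=env.state();c=cap('wrist');T=wristT(s,c)
zz,x,e,n,h,g=hole(c,T,[.628,-.245]); print('wrist',zz,x.round(2),e,n)
for n_ in ['top','scene']:
    c=cap(n_);T=np.linalg.inv(c['camera_from_world'])
    zz,x,e,n,h,g=hole(c,T,[.628,-.245]); print(n_,zz,x.round(2),e,n)
E
```

```text
wrist 0.10952161601060814 [ 627.78 -245.43   11.92] 0.3676276911075252 67
  return np.nanmean(a, axis, out=out, keepdims=keepdims)
Traceback (most recent call last):
  File "h.py", line 43, in hole
    k=max(cs,key=len)[:,0].astype(float)
      ~~~^^^^^^^^^^^^
ValueError: max() iterable argument is empty
```

Call:
servo_tool --pt "0 0 0 -2 -8 0 0.712" --pt "0 0 0 -5 -20 0 0.712" --pt "0 0 0 -9 -34 0 0.712" --pt "0 0 0 -12 -46 0 0.712" --pt "0 0 0 -13 -53 0 0.712" --pt "0 0 0 -13.4 -55 0 0.712" --pt "0 0 0 -13.4 -55 0 0.712" --pt "0 0 0 -13.4 -55 0 0.712"

```text
clock: 10.62
tool_pos: [0.6279, -0.2424, 0.2912]
ee_rot: [-0.0, 0.092, 0.996, 0.0]
wrist_force: [-0.4, 0.8, -1.8]
gripper_width: 0.0253
```

```bash
python3 - <<'E'
from h import *
for i in range(2):
    s=env.state();c=cap('wrist');T=wristT(s,c)
    print(s['tool_pos'].round(4),s['gripper_width'],s['wrist_force'].round(1))
    zz,x,e,n,h,g=hole(c,T,[.628,-.245]); print('wrist',zz,x.round(2),e,n)
print('to TCP',delta([.6272,-.2452,.29]))
P=pts(c,c['depth']>0,c['hand_eye'])*1000
q=P[(abs(P[:,0])<8)&(abs(P[:,1])<8)&(P[:,2]>45)&(P[:,2]<145)]
for a,b in [(45,70),(70,95),(95,120),(120,134)]:
    w=q[(q[:,2]>a)&(q[:,2]<b)]; print(a,np.percentile(w[:,0],97).round(2)-5,np.percentile(w[:,1],[3,97]).round(2))
print(q[:,2].max(),Rt(s).round(4))
f=c['frame'].copy(); f[h>0]=(0.5*f[h>0]+[0,60,0]).astype(np.uint8)
cv2.imwrite('pics/w8.png',np.hstack([cv2.resize(x[140:260,250:390],None,fx=2.8,fy=2.8,interpolation=cv2.INTER_NEAREST) for x in (c['frame'],f)]))
E
```

```text
[ 0.6279 -0.2424  0.2912] 0.025268349038139074 [-0.4  0.8 -1.8]
wrist 0.10961125523005266 [ 629.67 -246.03   13.12] 3.0022158487281843 90
[ 0.6279 -0.2421  0.2913] 0.025654990147329217 [ 0.6  0.5 -1.1]
wrist 0.1096257472295733 [ 630.07 -246.11   13.36] 2.7802914962169885 90
to TCP [ 0.1 -3.4  1.3]
45 -0.5099999999999998 [-4.75  4.62]
70 -0.6200000000000001 [-4.64  4.44]
95 -0.6799999999999997 [-4.47  4.43]
120 -0.6699999999999999 [-4.73  4.5 ]
138.0578816936188 [[-9.831e-01  1.830e-01  0.000e+00]
 [ 1.830e-01  9.831e-01  2.000e-04]
 [-0.000e+00  2.000e-04 -1.000e+00]]
```

View pics/w8.png

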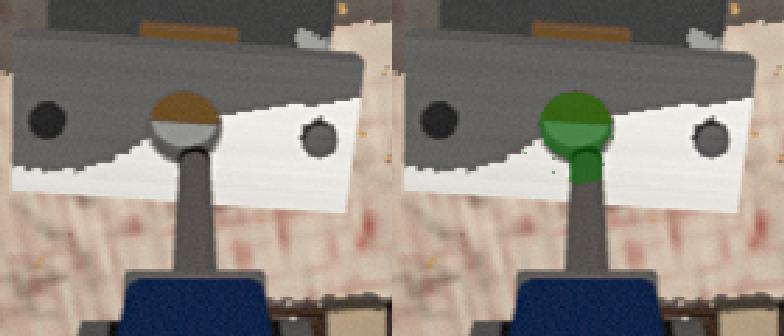

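I'm 3 mm short in tool y because the last call still had motion in it. I'll refit the hole with the stem's pixels excluded.

```bash
cat >> h.py <<'E'
def hole2(c,s,T,guess):
    from scipy.optimize import least_squares
    zz,x,e,n,h,g=hole(c,T,guess)
    # in tool xy
    Rm=Rt(s); d=np.c_[g-s['tool_pos'][:2],np.full(len(g),zz-s['tool_pos'][2])]@Rm*1000
    # drop boundary generated by the stem/near it: image side close to camera (tool x large) within stem width
    gx=guess[:2]-s['tool_pos'][:2]; gt=np.r_[gx,zz-s['tool_pos'][2]]@Rm*1000
    keep=~((d[:,0]>gt[0]-3)&(abs(d[:,1])<9)) & (np.hypot(d[:,0]-gt[0],d[:,1]-gt[1])<17)
    d=d[keep,:2]
    out=[]
    for fixr in (None,12.6):
        f=lambda p: np.hypot(d[:,0]-p[0],d[:,1]-p[1])-(p[2] if fixr is None else fixr)
        r=least_squares(f,[gt[0],gt[1],12.5],loss='soft_l1',f_scale=0.4); out.append((r.x.round(2),round(float(np.sqrt(np.mean(f(r.x)**2))),2),len(d)))
    return zz,out,d
E
python3 - <<'E'
from h import *
for i in range(2):
    s=env.state();c=cap('wrist');T=wristT(s,c)
    zz,o,d=hole2(c,s,T,np.array([.628,-.2455])); print(s['tool_pos'].round(4),zz.round(4),o)
    x=o[1][0]; print((Rt(s)@np.r_[x[:2],0]/1000+s['tool_pos'])[:2].round(4))
E
```

```text
[ 0.6279 -0.2419  0.2913] 0.1095 [(array([-0.86, -3.85, 12.38]), 1.41, 44), (array([-0.77, -3.63, 12.5 ]), 1.37, 44)]
[ 0.628  -0.2456]
[ 0.628  -0.2419  0.2914] 0.1096 [(array([-0.67, -3.91, 12.51]), 1.25, 43), (array([-0.63, -3.83, 12.5 ]), 1.23, 43)]
[ 0.6279 -0.2457]
```

Call:
servo_tool --pt "0 0 0 0 -1 0 0.712" --pt "0 0 0 -0.1 -2.5 2 0.712" --pt "0 0 0 -0.1 -3.6 8 0.712" --pt "0 0 0 -0.1 -3.6 15 0.712" --pt "0 0 0 -0.1 -3.6 20 0.712" --pt "0 0 0 -0.1 -3.6 20 0.712" --pt "0 0 0 -0.1 -3.6 20 0.712" --pt "0 0 0 -0.1 -3.6 20 0.712"

```text
clock: 11.48
tool_pos: [0.6273, -0.246, 0.2714]
ee_rot: [0.0, 0.092, 0.996, -0.0]
wrist_force: [-0.5, 0.8, -1.4]
gripper_width: 0.0261
```

```bash
python3 - <<'E'
from h import *
s=env.state();c=cap('wrist');T=wristT(s,c)
zz,o,d=hole2(c,s,T,np.array([.628,-.2456])); print(s['tool_pos'].round(4),zz.round(4),o, s['wrist_force'].round(1),s['gripper_width'])
P=pts(c,c['depth']>0,c['hand_eye'])*1000
q=P[(abs(P[:,0])<8)&(abs(P[:,1])<8)&(P[:,2]>45)&(P[:,2]<145)]
for a,b in [(45,70),(70,95),(95,120),(120,134)]:
    w=q[(q[:,2]>a)&(q[:,2]<b)]; print(a,np.percentile(w[:,0],97).round(2)-5,np.percentile(w[:,1],[3,97]).round(2))
print(q[:,2].max())
# overlay: model 13mm circle at stem axis on plate plane
def proj(Pt):
    C=np.linalg.inv(c['hand_eye']); return cv2.projectPoints((Pt/1000).astype(float),cv2.Rodrigues(C[:3,:3])[0],C[:3,3],K(c),np.array(c['distortion']))[0][:,0]
th=np.linspace(0,2*np.pi,200); zt=(s['tool_pos'][2]-0.110)*1000
f=cv2.resize(c['frame'],None,fx=6,fy=6,interpolation=cv2.INTER_NEAREST)
for r,col in [(13,(0,0,255)),(5,(0,255,0))]:
    uv=proj(np.c_[-0.6+r*np.cos(th),-0.1+r*np.sin(th),np.full(200,zt)])
    cv2.polylines(f,[np.int32((uv+.5)*6)],True,col,1)
cv2.imwrite('pics/w9.png',f[160*6:250*6,265*6:375*6])
E
```

```text
[ 0.6273 -0.246   0.2714] 0.1095 [(array([-0.92,  0.13, 12.32]), 1.19, 53), (array([-0.87,  0.13, 12.5 ]), 1.16, 53)] [-0.5  0.8 -1.4] 0.02610688513218204
45 -0.5199999999999996 [-4.75  4.6 ]
70 -0.6699999999999999 [-4.59  4.47]
95 -0.6799999999999997 [-4.6   4.41]
120 -0.6100000000000003 [-4.75  4.55]
137.57575843601683
```

View pics/w9.png

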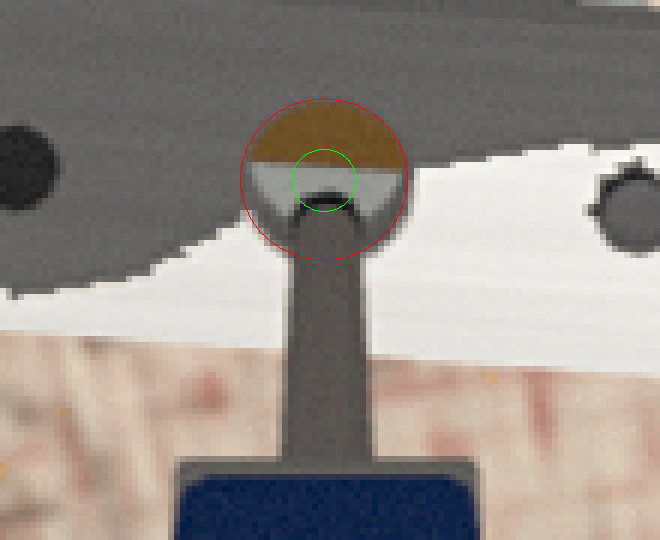

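The predicted 13 mm circle around the stem axis (red) lies on the hole's rim to about 0.4 mm. The tip is centred, at z about 0.133. Lowering 94 mm in two stages.

Call:
servo_tool --pt "0 0 0 0 0.2 2 0.712" --pt "0 0 0 0 0.3 8 0.712" --pt "0 0 0 0 0.3 16 0.712" --pt "0 0 0 0 0.3 24 0.712" --pt "0 0 0 0 0.3 32 0.712" --pt "0 0 0 0 0.3 38 0.712" --pt "0 0 0 0 0.3 40 0.712" --pt "0 0 0 0 0.3 40 0.712"

```text
clock: 12.2
tool_pos: [0.6271, -0.2455, 0.2302]
ee_rot: [-0.001, 0.092, 0.996, 0.0]
wrist_force: [-0.7, 0.0, -1.7]
gripper_width: 0.0259
```

```bash
cat > ov.py <<'E'
from h import *
import sys
s=env.state();c=cap('wrist');T=wristT(s,c)
print(s['tool_pos'].round(4),s['wrist_force'].round(1),s['gripper_width'],s['clock'],abs(s['joint_velocities']).max())
def proj(Pt):
    C=np.linalg.inv(c['hand_eye']); return cv2.projectPoints((Pt/1000).astype(float),cv2.Rodrigues(C[:3,:3])[0],C[:3,3],K(c),np.array(c['distortion']))[0][:,0]
th=np.linspace(0,2*np.pi,200); zt=(s['tool_pos'][2]-0.110)*1000
f=cv2.resize(c['frame'],None,fx=6,fy=6,interpolation=cv2.INTER_NEAREST)
for r,col in [(13,(0,0,255)),(5,(0,255,0))]:
    uv=proj(np.c_[-0.6+r*np.cos(th),-0.1+r*np.sin(th),np.full(200,zt)])
    cv2.polylines(f,[np.int32((uv+.5)*6)],True,col,1)
cv2.imwrite(sys.argv[1],f[170*6:260*6,260*6:380*6])
P=pts(c,c['depth']>0,c['hand_eye'])*1000
q=P[(abs(P[:,0])<8)&(abs(P[:,1])<8)&(P[:,2]>45)&(P[:,2]<zt-2)]
for a in range(45,100,12):
    w=q[(q[:,2]>a)&(q[:,2]<a+12)]
    if len(w)>5: print(a,np.percentile(w[:,0],97).round(2)-5,np.percentile(w[:,1],[3,97]).round(2))
d=cap('scene'); cv2.imwrite(sys.argv[2],cv2.resize(d['frame'][90:230,310:450],None,fx=4,fy=4,interpolation=cv2.INTER_CUBIC))
E
python3 ov.py pics/w10.png pics/s10.png
```

```text
[ 0.6271 -0.2455  0.2302] [-0.7  0.  -1.7] 0.025933284618117943 12.2 0.024965305254125287
45 -0.6600000000000001 [-4.1   3.99]
57 -0.54 [-4.83  4.71]
69 -0.5599999999999996 [-4.51  4.37]
81 -0.6799999999999997 [-4.74  4.58]
93 -0.7800000000000002 [-4.93  4.77]
```

View pics/w10.png

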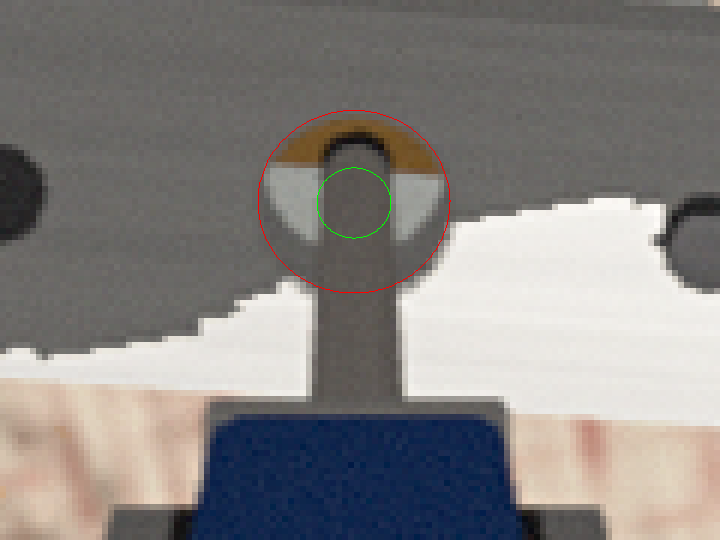

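View pics/s10.png

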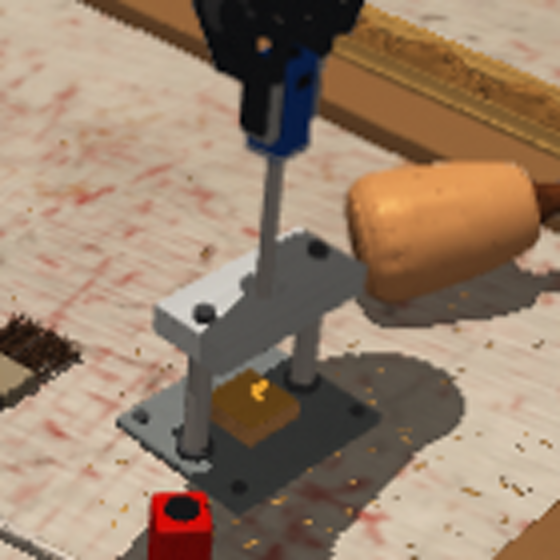

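The tip is about 18 mm into the hole and stays centred in the wrist view, and no contact force shows. Lowering the rest: TCP z 0.230 to 0.177.

Call:
servo_tool --pt "0 0 0 0 0.2 3 0.712" --pt "0 0 0 0 0.2 10 0.712" --pt "0 0 0 0 0.2 19 0.712" --pt "0 0 0 0 0.2 28 0.712" --pt "0 0 0 0 0.2 37 0.712" --pt "0 0 0 0 0.2 45 0.712" --pt "0 0 0 0 0.2 50 0.712" --pt "0 0 0 0 0.2 52 0.712"

```text
clock: 12.97
tool_pos: [0.627, -0.2452, 0.1776]
ee_rot: [-0.001, 0.092, 0.996, 0.0]
wrist_force: [-0.5, 0.6, -2.1]
gripper_width: 0.0257
```

Call:
servo_tool --pt "0 0 0 0 0 0 0.712" --pt "0 0 0 0 0 0 0.712" --pt "0 0 0 0 0 0 0.712" --pt "0 0 0 0 0 0 0.712" --pt "0 0 0 0 0 0 0.712"

```text
clock: 13.38
tool_pos: [0.6276, -0.2454, 0.1798]
ee_rot: [0.0, 0.092, 0.996, -0.0]
wrist_force: [1.0, -0.4, -1.8]
gripper_width: 0.0255
```

```bash
sed -i 's/170\*6:260\*6/190*6:280*6/' ov.py; python3 ov.py pics/w11.png pics/s11.png
```

```text
[ 0.6276 -0.2454  0.1798] [ 1.  -0.4 -1.8] 0.025500599165896837 13.3833 0.0031131472256627907
45 -0.5499999999999998 [-4.05  3.94]
57 -0.5 [-4.85  4.68]
```

View pics/w11.png

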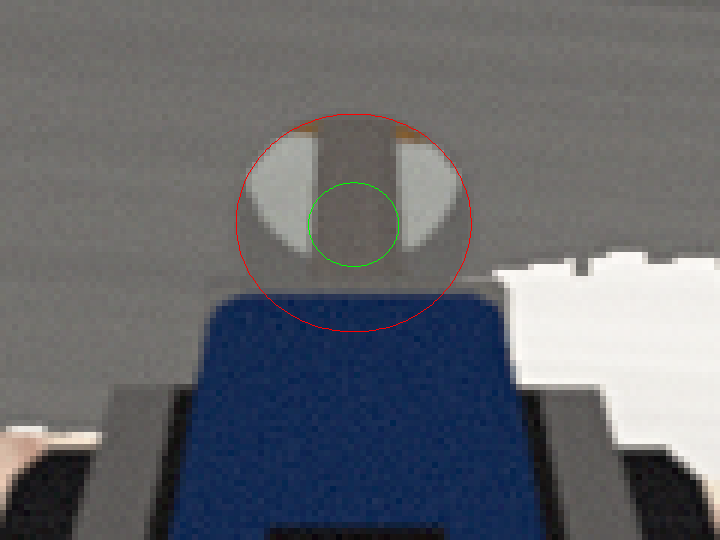

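View pics/s11.png

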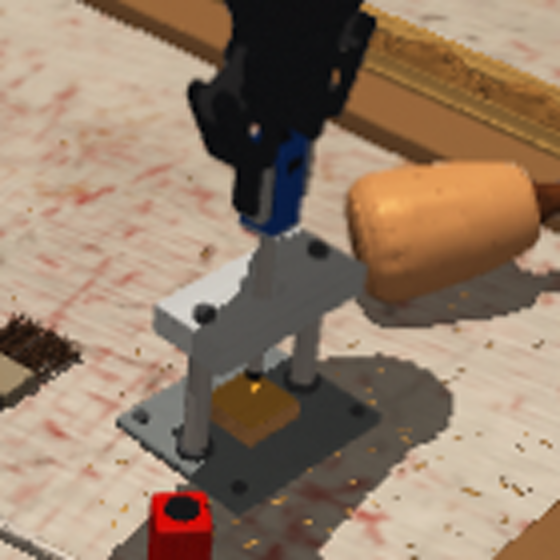

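The stem is centred, and below the plate the tip shows just above the tile (scene crop (254,374)). Cross-checking the tip height from the scene camera.

```bash
python3 - <<'E'
from h import *
zs=[]
for i in range(4):
    s=env.state(); zs.append(s['tool_pos']); c=cap('scene')
print(np.array(zs).round(4))
C=c['camera_from_world']
for z in (.024,.03,.036,.038,.04,.042,.045):
    p=cv2.projectPoints(np.array([[.6279,-.2456,z]]),cv2.Rodrigues(C[:3,:3])[0],C[:3,3],K(c),np.array(c['distortion']))[0].ravel(); print(z,p.round(1))
cv2.imwrite('pics/s12.png',cv2.resize(c['frame'][165:205,350:400],None,fx=14,fy=14,interpolation=cv2.INTER_NEAREST))
E
```

```text
[[ 0.6275 -0.2454  0.1795]
 [ 0.6275 -0.2454  0.1794]
 [ 0.6274 -0.2454  0.1794]
 [ 0.6274 -0.2454  0.1794]]
0.024 [372.3 188.8]
0.03 [372.4 186.9]
0.036 [372.6 185.1]
0.038 [372.7 184.5]
0.04 [372.8 183.8]
0.042 [372.8 183.2]
0.045 [372.9 182.3]
```

View pics/s12.png

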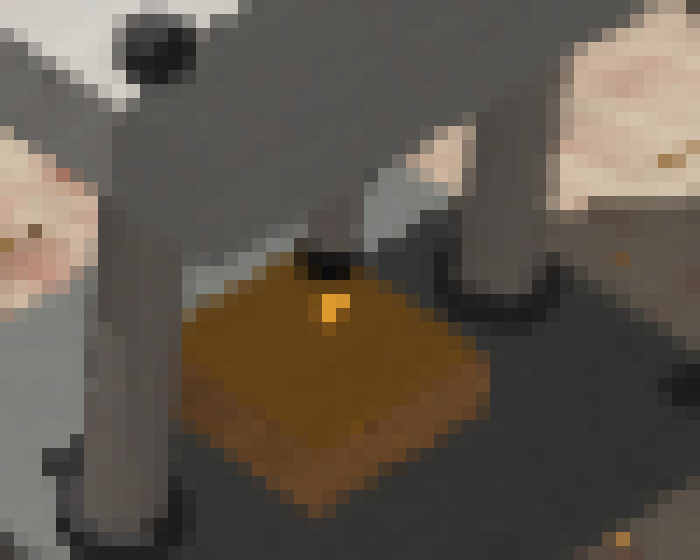

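The scene view gives tip z of about 0.041 at column 373.0 (predicted 372.8), which matches the hand estimate of 17 mm above the tile. I'll lower 2 mm and settle.

Call:
servo_tool --pt "0 0 0 0 0 1 0.712" --pt "0 0 0 0 0 2 0.712" --pt "0 0 0 0 0 2 0.712" --pt "0 0 0 0 0 2 0.712" --pt "0 0 0 0 0 2 0.712" --pt "0 0 0 0 0 2 0.712" --pt "0 0 0 0 0 2 0.712" --pt "0 0 0 0 0 2 0.712"

```text
clock: 14.35
tool_pos: [0.6274, -0.2454, 0.1773]
ee_rot: [-0.0, 0.092, 0.996, 0.0]
wrist_force: [-0.4, -0.1, -1.8]
gripper_width: 0.0257
```

```bash
python3 ov.py pics/w13.png pics/s13.png; python3 - <<'E'
from h import *
c=cap('scene')
for name in ['gouge_mid','sanding_block','brush']:
    r=env.cut_out('scene',name)[0]; P=pts(c,r['region']); print(name,r['uv'],P.mean(0).round(3))
s=env.state(); print(s['tool_pos'].round(4),s['gripper_width'],s['wrist_force'].round(1),abs(s['joint_velocities']).max(),s['clock'])
E
```

```text
[ 0.6274 -0.2454  0.1773] [-0.4 -0.1 -1.8] 0.02569672526457152 14.35 0.0024643697399885055
45 -0.5999999999999996 [-4.07  3.96]
57 -0.5099999999999998 [-4.85  4.51]Traceback (most recent call last):
  File "<stdin>", line 4, in <module>
IndexError: list index out of range
```

View pics/w13.png

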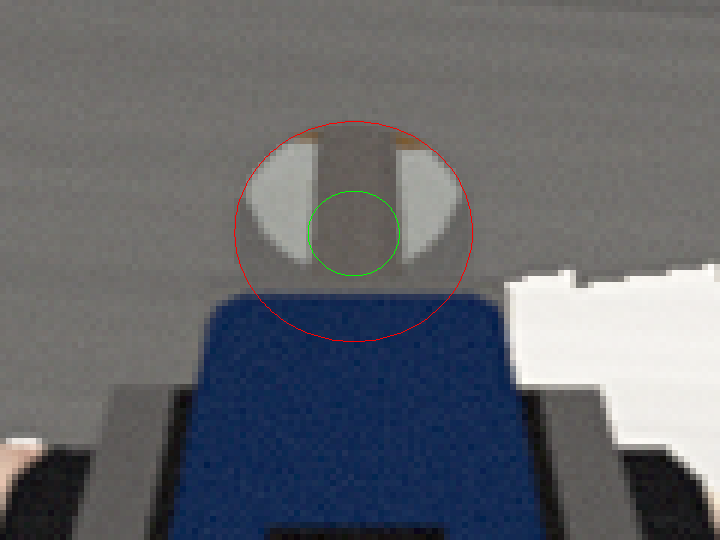

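The stem is still centred in the hole and still. The trained network missed a bystander in this view, but nothing came near any of them. Handing in.

```bash
python3 - <<'E'
from h import *
print(env.hand_in()); s=env.state(); print(s['clock'],s['tool_pos'].round(4),s['gripper_width'])
E
```

```text
the job is handed in; nothing more can be done
None
the job is handed in; nothing more can be done
```

I gripped the blue probe by its casing, lifted it straight out of the tube and lowered its stem through the guide hole. I handed the job in at about 14.4 s with the probe still held; hand-in reports no verdict.

**Last checks:**
- **Centring:** the stem axis lies within about 0.5 mm of the hole's centre in the wrist view, and the stem is parallel to the tool axis, which is vertical to within about 1 mrad.
- **Tip height:** the tip is about 15 mm above the tile. From the hand pose it is about 0.039 m above the bench. The scene view gave about 0.041 m before a final 2 mm descent, which agrees.
- **Forces and motion:** the wrist force was steady at about -1.8 N, roughly the probe's weight, so I saw no sign of contact. The joints were practically still, under 0.003 rad/s.

**Weak points:**
- **Grip force:** it could not be read directly. I limited it by closing only about 1.3 mm past contact with the gripper at its 20 N minimum, and saw no slip.
- **Bystanders:** my last check of the gouge, sanding block and brush failed because the network did not find the first one. I did not repeat it, but the hand and probe stayed well above all three the whole way.

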